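# Index and lock the parts carousel

## Robot

A 6-joint arm with a two-finger parallel gripper is mounted at the origin on the work surface. World frame = base frame: x ahead of the robot, y to its left, z up, the work surface at z = 0. Lengths are in m, angles in rad, forces in N, time in s.
With the tool pointing down it reaches from about 0.225 to 0.875 m from the base axis. Payload 3.4 kg.
Tool frame: the origin (TCP) lies on the centre line of the jaws, within the pads' length; the fingertips stand 17 mm ahead of it and the grasp point (between the pads) lies 2 mm behind it (manip.finger_overhang is the distance from the TCP to the fingertips, in m); y points along the fingers, x is the direction in which the jaws open and shut, and the axes are right-handed (so a half turn about y gives the same grasp; the last joint's range is limited). The gripper opens to 85 mm and grips with 20 to 120 N. Pads are 22 mm wide; open, the fingers measure 114 mm over their backs; the gripper's body (76 mm by 85 mm) begins 54 mm behind the grasp point. The pads swing forward as they close: fully open they stand 13 mm farther back than shut.
Start: joints at [1.129, 0.276, 1.505, -0, 1.361, -0.121], TCP at [0.181, 0.546, 0.248] pointing down, gripper open.
Joint ranges: [-2.89, 2.89], [-0.75, 2.08], [0.22, 2.7], [-1.18, 4.32], [0.11, 2.71], [-2.7, 2.7]. Speed limits (rad/s): [2.57, 2.57, 3.14, 3.14, 3.14, 3.14].

## Interface

Orientations are given as a unit quaternion [w, x, y, z].
In Python, from rig import manip gives the robot as it stands.
- The arm moves only by the tool arm_command, never from a script. Its argument "commands" is a list of rows, each a list of 3 entries, a list of its own where there are three numbers: the finger opening in cm, from 0 to 8.54, then the shift along the world's x, y, z in cm, then the turn about the world's z in rad. A call has 1 to 12 rows; each row shifts and turns the commanded pose from where the row before left it; what a row does not reach is not made up. A row lasts 1/10 s, in which the tool goes at most 50 mm and 8.59 degrees, less where a joint would pass 70% of its speed; a pose out of reach is approached as far as the arm can. A call with a gripper value outside its range is refused whole. The fingers move at their own pace and stop on an object; "grip_force" is the grip in N (left out, the last holds). Time passes only in rows, so rows that do not move let the fingers close. It gives the time, the measured TCP pose, the force and the opening at its end, in the units of the state.
- manip.get_state(): the state, without advancing time (a new reading comes with each control period).
- manip.get_image(name): name is "side" or "top"; returns a dict with "pixels" (480x640x3 uint8, red, green, blue), "range_z" (480x640 float32, m along the optical axis (not along the pixel's ray), 0 where there is no reading), "intrinsics" (3x3 intrinsics, pixels), "R" (3x3) and "t" (3): a world point X has camera coordinates R X + t. Camera axes: x right, y down, z forward; pixel columns grow to the right and rows downward; lengths in m; the calibration is good to about 2 mm. A picture is of the moment at which its call begins.
- manip.sign_off(): hands the job in, once; it reports no verdict.
The state is a dict: "clock": time; "qpos": joint angles; "qd": joint speeds; "effort": joint torques, N m; "position": TCP position; "ee_rot": TCP orientation; "contact_force": force on the tool from outside, world axes, zero at the start; "moment": the same for the moment, N m; "width": finger opening in m.
Only numpy, scipy, OpenCV 4.12 (cv2) and the standard library are available. Lean on these libraries where they do the work, as an engineer would, in place of code of your own. Each camera call takes 0.05 s, during which the arm holds its last target.

## Task

Turn the hardware carousel on the bench, the shorter way round, until the bin with the one big round knob faces the lock bolt. Then slide the bolt gently fully home so that it locks the carousel there. Leave the other things on the bench alone.

Things in the scene. Friction and masses are not known exactly. Their poses are not given: they have to be found in the camera images.
- housing: Fixed round plywood board, 290 mm across, 12 mm thick, carrying carousel, bolt guide and a bare metal spider. Origin: on the bench at the carousel's axis; z up; +y points from the axis along the bolt, which locks by sliding to -y. A 70 mm wide tongue of the board runs under the bolt to y = 240 mm.
- spider (a point): Top of the hub (36 mm across, 87 mm above the bench) of the fixed spider. Three level arms, 14 mm wide, at heights 74 to 82 mm, run to upright legs at radius 130 to 142 mm, in directions -90, 30 and 150 degrees from housing +x. A fingertip pushing a peg cannot pass an arm: lift it over and re-engage in another of the three sectors.
- guide (a point): Top of the bolt's fixed steel guide, a covered channel: housing x -17.5 to 17.5, y 130 to 175 mm, top 39 mm above the bench. The bolt has 1.5 mm play to each side and 2 mm in height. The point is the middle of the cover's outer edge, at y 175 mm.
- carousel (a joint): Angle of the carousel (rad, endless; + is counter-clockwise from above). At 0 and at 2 pi the knob's bin faces the bolt; otherwise the bin lies this angle counter-clockwise from housing +y. Starts at 1.2 to 5.08: the shorter way is down to 0 from below pi, up to 2 pi from above (either way within 0.3 of pi). Stiff friction, about 0.12 N m; it stays where it is left.
- knob_bin (a point): Middle of the floor of the bin with the one big round black knob (36 mm across, 16 mm high), at radius 49.5 mm, 34 mm above the bench, on the grey carousel (244 mm across, deck 34 mm above the bench). Eight bins, radius 24 to 72 mm, walls 8 mm high; the others hold only small nuts, screws, washers, lugs and feet.
- peg0 (a point): Top of one of the carousel's eight upright steel pegs, meant for pushing it round: 12 mm thick, at radius 92 mm, from 34 to 66 mm above the bench, midway between bins, at 22.5 + 45 k degrees from the middle of the knob's bin (this one 22.5 degrees counter-clockwise of it).
- notch (a point): Mouth of the rim notch of the knob's bin, at radius 120 mm, 24 mm above the bench. The rim (heights 14 to 34 mm, radius up to 123 mm) has one notch, 20 mm wide and 18 mm deep, at the middle of each bin; the bolt fits any of them.
- bolt: Loose steel bolt, 16 mm wide, 20 mm high, in the guide. Origin: underside, tip of its round nose (radius 8 mm); y points away from the carousel, z up. Nose starts 126 to 132 mm from the carousel's axis; fully home 105 mm. It slides at 1 to 3 N; the nose centres the carousel if within about 0.03 rad, else stops hard on the rim. Push it with less than 40 N.
- bolt_tail (a point): Middle of the back of the bolt's tail, an upright steel block 36 mm wide, 14 mm thick (bolt y 70 to 84 mm), from 13 to 59 mm above the bench, to be pushed from behind. Fully home the block stops hard against the guide. This point is 36 mm above the bench, 84 mm from the nose tip.
- jar: Bystander: squat grey jar with a lid, 60 mm across, 75 mm high; origin under its centre.
- tape: Bystander: roll of paper tape lying flat, 90 mm across, 24 mm high; origin under its centre.
- wrench: Bystander: steel wrench 160 mm long lying flat along its x.
- bracket: Bystander: steel angle bracket 50 x 40 mm, 50 mm high; origin under its centre.
Things that resemble listed ones, but are neither listed nor needed, are in the scene too. Leave any black or brown look-alike of the bolt alone.

How it is judged:
On the way, in this order (a step that is already met when the one before it is completed fails the run):
1. the knob's bin faces the bolt (carousel within 0.09 rad of 0 or 2 pi) ((value of joint carousel between -0.09 and 0.09 rad or value of joint carousel between 6.193 and 6.373 rad)), for 0.1 s.
2. the bolt is home in the notch (y of bolt in the frame of housing below 0.108 m), for 0.2 s.
At the end, for the whole second after the job is handed in: The carousel is within 0.06 rad of the knob's bin facing the bolt (0 or 2 pi), and the bolt lies level and at rest in its guide with its nose less than 108 mm from the carousel's axis (fully home is 105 mm) ((value of joint carousel between -0.06 and 0.06 rad or value of joint carousel between 6.223 and 6.343 rad) and y of bolt in the frame of housing below 0.108 m and angle between bolt's own z axis and vertical below 0.1 rad and linear speed of bolt below 0.01 m/s and z of bolt in the frame of housing below 0.018 m); the robot touches nothing.
It fails at once if the carousel is turned the longer way round (past the point opposite the bolt, more than 0.5 rad from its start) (value of joint carousel between 2.94 and 3.34 rad and distance of peg0 from where it was at the start of the episode above 0.0455 m).
It fails at once if the bolt is rammed with more than 40 N (contact force between bolt and the fingers above 40 N).
It fails at once if the jar, tape, wrench or bracket is moved by more than 15 mm (distance of any of jar, tape, wrench, bracket from where it was at the start of the episode above 0.015 m).
It also fails if it takes over 72 s, if anything falls off the work surface, if the arm or the gripper's body presses on something with over 40 N, if the wrist force passes 120 N, or if a joint passes its speed limit or range.

## Working session

There is one attempt and no reset: what is moved stays moved. The work goes in short steps, Python scripts to look and compute and a tool call to move; the robot and the scene stay as the last step left them, time stands still between calls to the robot, and variables do not carry over. Pictures are saved under pics/ and viewed, and the job is handed in when it is done.

Besides the shell and the picture viewer there is one more tool, called after "Emit:" as a command line: name --argument value ..., lists and objects as JSON in quotes. arm_command: Moves the arm, as the interface text tells. Its arguments: {"type":"object","properties":{"commands":{"type":"array"},"grip_force":{"type":"number"}},"required":["commands"]}

```bash
mkdir -p pics; ls
python3 - <<'E'
from rig import manip
import cv2,numpy as np
print(manip.get_state())
for n in("top","side"):
    d=manip.get_image(n); cv2.imwrite(f"pics/{n}0.png",d["pixels"][:,:,::-1]); np.savez(f"{n}0.npz",**d)
    print(n,d["intrinsics"],d["R"],d["t"])
E
```

```text
pics
{'clock': 0.0, 'qpos': array([ 1.12901553e+00,  2.76609042e-01,  1.50614212e+00, -1.70740668e-05,
        1.36065021e+00, -1.21017112e-01]), 'qd': array([ 0.00019707, -0.00024484,  0.00058276,  0.00061547,  0.00047602,
        0.0001435 ]), 'effort': array([ 1.33186477e-03, -4.16788208e+01, -2.45804268e+01,  8.67301878e-05,
        1.10039554e-02,  1.50334768e-05]), 'position': array([0.18110403, 0.54522455, 0.24742806]), 'ee_rot': array([-0.5731158 ,  0.57374379,  0.41317935, -0.41429358]), 'contact_force': array([0.60288275, 0.28020406, 0.33608642]), 'moment': array([-0.03051086,  0.02485558, -0.00251744]), 'width': 0.08556607752493207}
top [[622.80267447   0.         317.30127182]
 [  0.         622.80267447 244.84294189]
 [  0.           0.           1.        ]] [[ 0.02346332 -0.99969909  0.0071556 ]
 [-0.98423268 -0.02435431 -0.1751939 ]
 [ 0.17531545 -0.00293214 -0.98450795]] [-0.04455773  0.6018569   1.18346259]
side [[562.57069332   0.         323.06389434]
 [  0.         562.57069332 245.63121969]
 [  0.           0.           1.        ]] [[-0.99027787 -0.1380895  -0.01676386]
 [-0.07617495  0.63917536 -0.76527919]
 [ 0.11639207 -0.75656206 -0.64348018]] [0.58475245 0.13909233 1.07943595]
```

View pics/top0.png

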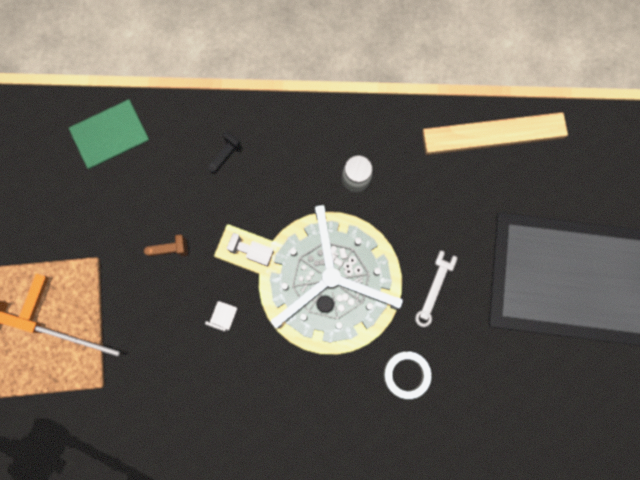

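View pics/side0.png

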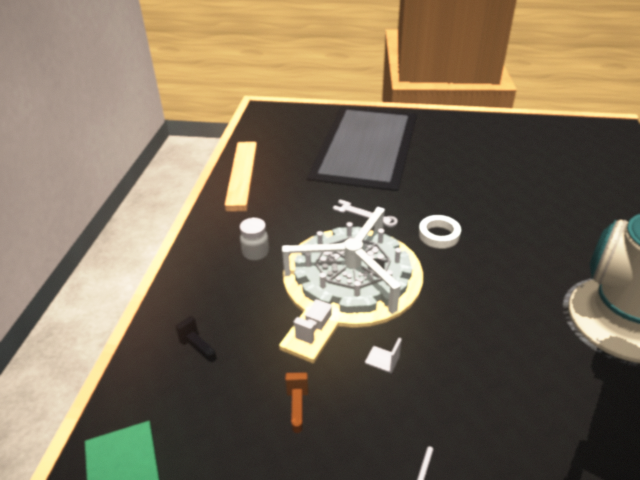

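The top view shows the carousel hub at (331,277) and the steel bolt on the yellow tongue at (245,247). The look-alikes are black at (225,155) and brown at (165,246). The knob is at about (326,304). Next I'll measure these and take a close crop.

```bash
cat > h.py <<'E'
import numpy as np,cv2
from rig import manip
def load(n,tag): return dict(np.load(f"{n}{tag}.npz"))
def grab(n,tag):
    d=manip.get_image(n); cv2.imwrite(f"pics/{n}{tag}.png",d["pixels"][:,:,::-1]); np.savez(f"{n}{tag}.npz",**d); return d
def ray(d,uv,z):
    uv=np.atleast_2d(np.asarray(uv,float)); K=d["intrinsics"];R=d["R"];t=d["t"]
    c=-R.T@t; v=np.c_[(uv[:,0]-K[0,2])/K[0,0],(uv[:,1]-K[1,2])/K[1,1],np.ones(len(uv))]@R
    return c+v*((z-c[2])/v[:,2])[:,None]
def proj(d,X):
    X=np.atleast_2d(X);p=(X@d["R"].T+d["t"])@d["intrinsics"].T;return p[:,:2]/p[:,2:]
def cloud(d):
    K=d["intrinsics"];z=d["range_z"];v,u=np.mgrid[:480,:640]
    P=np.stack([(u-K[0,2])/K[0,0]*z,(v-K[1,2])/K[1,1]*z,z],-1)
    W=(P-d["t"])@d["R"]; W[z<=0]=np.nan; return W
def crop(d,x0,y0,x1,y1,s,name):
    im=d["pixels"][y0:y1,x0:x1,::-1]; cv2.imwrite("pics/"+name,cv2.resize(im,None,fx=s,fy=s,interpolation=cv2.INTER_CUBIC))
E
python3 - <<'E'
from h import *
d=load("top","0")
crop(d,200,190,420,370,3.6,"c0.png")
hsv=cv2.cvtColor(d["pixels"],cv2.COLOR_RGB2HSV)
for p in [(267,290),(245,265),(330,345),(550,130)]: print(p,hsv[p[1],p[0]])
m=cv2.inRange(hsv,(15,50,90),(45,255,255)); m[:,:200]=0; m[:180]=0; m[:,420:]=0
cv2.imwrite("pics/m0.png",m[180:380,200:420])
W=cloud(d)
for p in [(331,277),(320,212),(400,303),(277,325),(326,304),(262,256),(235,243),(220,250)]: print(p,W[p[1],p[0]].round(4))
E
```

```text
(267, 290) [ 30  41 244]
(245, 265) [ 28  59 244]
(330, 345) [ 28  53 244]
(550, 130) [ 24  78 243]
(331, 277) [ 0.5348 -0.0576  0.0878]
(320, 212) [ 0.664  -0.0337  0.078 ]
(400, 303) [ 0.4886 -0.1901  0.0846]
(277, 325) [0.4415 0.0427 0.0831]
(326, 304) [ 0.486  -0.0498  0.052 ]
(262, 256) [0.5794 0.0798 0.042 ]
(235, 243) [0.6014 0.1326 0.0591]
(220, 250) [0.5932 0.1676 0.0197]
```

View pics/c0.png

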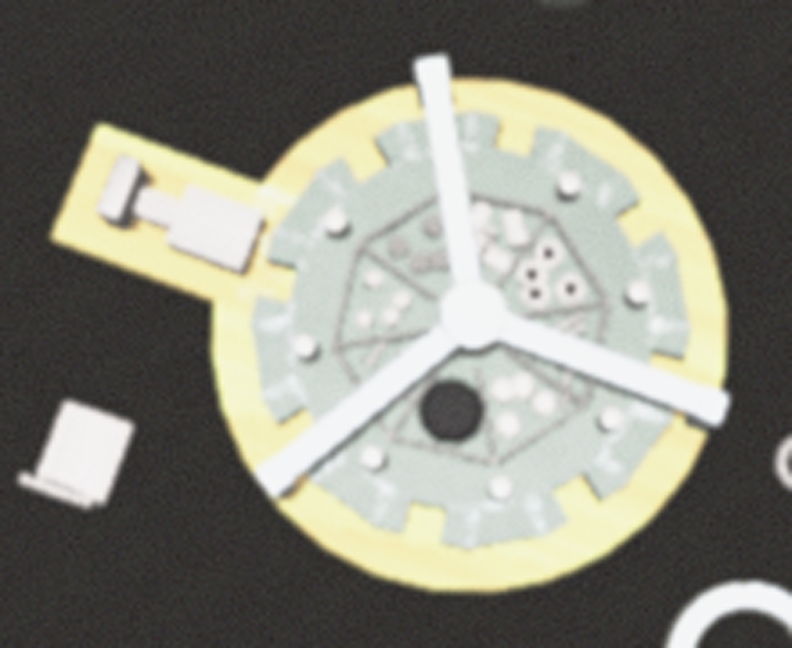

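View pics/m0.png

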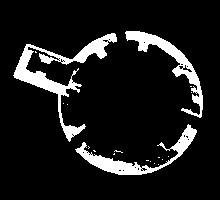

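```bash
cat > meas.py <<'E'
from h import *
def axis(d):
    hsv=cv2.cvtColor(d["pixels"],cv2.COLOR_RGB2HSV)
    m=cv2.inRange(hsv,(15,28,120),(45,255,255)); m[:,:200]=0; m[:180]=0; m[:,420:]=0;m[380:]=0
    c=max(cv2.findContours(cv2.morphologyEx(m,cv2.MORPH_CLOSE,np.ones((5,5))),cv2.RETR_EXTERNAL,cv2.CHAIN_APPROX_NONE)[0],key=cv2.contourArea)[:,0]
    P=ray(d,c,0.012)[:,:2]; o=np.array([0.535,-0.058])
    from scipy.optimize import least_squares
    for _ in range(5):
        r=np.linalg.norm(P-o,axis=1); k=abs(r-.145)<(.012 if _==0 else .005)
        f=least_squares(lambda q:np.linalg.norm(P[k]-q[:2],axis=1)-q[2],[*o,.145],loss='soft_l1',f_scale=.001); o=f.x[:2]
    return o,f.x[2],P,k.sum()
E
python3 - <<'E'
from meas import *
d=load("top","0"); o,r,P,n=axis(d); print("axis",o,r,n)
rr=np.linalg.norm(P-o,axis=1)
T=P[rr>.16]; box=cv2.minAreaRect((T*1000).astype(np.float32)); print("tongue",box)
v=T.mean(0)-o
# spider ends, arms via cloud z 70..86
W=cloud(d);k=(W[...,2]>.072)&(W[...,2]<.1)&(np.hypot(W[...,0]-o[0],W[...,1]-o[1])<.15)
vv,uu=np.nonzero(k);A=ray(d,np.c_[uu,vv],.082)[:,:2]-o
a=np.arctan2(A[:,1],A[:,0]);R=np.hypot(*A.T)
far=(R>.05)&(R<.13)
th=np.angle(np.mean(np.exp(3j*a[far])))/3
print("arms dirs deg",[np.degrees(th)+120*i for i in range(3)],"mean by tongue",np.degrees(np.arctan2(v[1],v[0])))
hub=A[R<.03]+o; print("hub",hub.mean(0))
# tail & guide
for lo,hi,z,nm in[(.054,.065,.059,"tail"),(.036,.046,.039,"guide")]:
    k=(W[...,2]>lo)&(W[...,2]<hi); k[:, :215]=0;k[:,275]=0;k[:225]=0;k[275:]=0;k[:,(242 if nm=="tail" else 275):]=0
    if nm=="guide":k[:,:243]=0
    vv,uu=np.nonzero(k);B=ray(d,np.c_[uu,vv],z)[:,:2]; print(nm,len(B),cv2.minAreaRect(((B-o)*1000).astype(np.float32)),B.mean(0), np.degrees(np.arctan2(*(B.mean(0)-o)[::-1])),np.linalg.norm(B.mean(0)-o))
# knob
hsv=cv2.cvtColor(d["pixels"],cv2.COLOR_RGB2HSV)
m=(hsv[...,2]<90).astype(np.uint8); m[:290]=0;m[320:]=0;m[:,:310]=0;m[:,345:]=0
vv,uu=np.nonzero(m);print("px",len(uu),uu.mean(),vv.mean());K=ray(d,[[uu.mean(),vv.mean()]],.05)[0,:2]-o
print("knob r",np.linalg.norm(K),np.degrees(np.arctan2(K[1],K[0])))
# pegs from deck crop pixel guesses
s=3.6
for p in [(569,186),(337,224),(638,293),(306,347),(609,421),(373,459),(500,488)]:
    q=ray(d,[[200+p[0]/s,190+p[1]/s]],.066)[0,:2]-o; print("peg",np.linalg.norm(q).round(4),np.degrees(np.arctan2(q[1],q[0])).round(1))
E
```

```text
axis [ 0.53607505 -0.05673685] 0.14478868474645112 100
tongue ((602.4508056640625, 131.36695861816406), (84.28231811523438, 74.77535247802734), 70.39891815185547)
arms dirs deg [np.float64(10.469841800468691), np.float64(130.46984180046869), np.float64(250.46984180046869)] mean by tongue 70.64071940089438
hub [ 0.53553678 -0.05728625]
tail 131 ((68.77583312988281, 193.8640899658203), (15.220738410949707, 35.783111572265625), 68.3755111694336) [0.60508923 0.13715402] 70.40714928515428 0.20580725262327626
guide 379 ((46.59687423706055, 135.36660766601562), (81.4875259399414, 42.82316970825195), 57.708404541015625) [0.58686157 0.08591349] 70.40320128189076 0.1514212314532937
px 205 325.00975609756097 303.81951219512194
knob r 0.05041858835562625 169.90188021866504
peg 0.0902 -36.2
peg 0.0875 56.3
peg 0.0926 -80.9
peg 0.0895 102.3
peg 0.094 -125.8
peg 0.0927 147.6
peg 0.0938 -168.7
```

```bash
cat > st.py <<'E'
from h import *
from scipy.spatial.transform import Rotation as Ro
o=np.array([.5358,-.0570]); Y=70.45
def st():
    s=manip.get_state(); q=s["ee_rot"]; R=Ro.from_quat(np.r_[q[1:],q[0]]).as_matrix(); p=s["position"]
    v=p[:2]-o
    print("t",round(s["clock"],2),"p",p.round(4),"jawyaw",np.degrees(np.arctan2(R[1,0],R[0,0])).round(2),"tooly",R[:,1].round(3),"w",round(s["width"],4),"F",s["contact_force"].round(1),"q",s["qpos"].round(2),"polar r %.4f phi %.2f"%(np.linalg.norm(v),np.degrees(np.arctan2(v[1],v[0]))))
    return s,p,R
E
python3 - <<'E'
from st import *
s,p,R=st(); print(manip.finger_overhang)
f=np.radians(102.3); t=o+.092*np.array([np.cos(f),np.sin(f)]); print("target",t,"shift cm",(t-p[:2])*100)
# peg tops by depth
d=load("top","0");W=cloud(d)
r=np.hypot(W[...,0]-o[0],W[...,1]-o[1]);m=((W[...,2]>.055)&(W[...,2]<.073)&(r>.08)&(r<.104)).astype(np.uint8)
n,l,stt,c=cv2.connectedComponentsWithStats(m)
for i in range(1,n):
    if stt[i,4]>15:
        q=ray(d,[c[i]],.066)[0,:2]; print(stt[i,4],c[i],q,np.linalg.norm(q-o),np.degrees(np.arctan2(*(q-o)[::-1])))
E
```

```text
t 0.1 p [0.1811 0.5453 0.2476] jawyaw 71.62 tooly [-0.001 -0.001 -1.   ] w 0.0853 F [-0.1 -0.2 -0.8] q [ 1.13  0.28  1.51  0.    1.36 -0.12] polar r 0.6989 phi 120.49
0.017
target [0.5162012  0.03288819] shift cm [ 33.50684476 -51.23781634]
32 [357.75    240.53125] [ 0.61108081 -0.10940051] 0.09172248423326926 -34.84051575826853
34 [292.73529412 251.        ] [0.58704065 0.01786906] 0.09072475044925876 55.61212463769775
33 [377.24242424 270.54545455] [ 0.55243961 -0.14817888] 0.09268475814132489 -79.65766601057217
31 [284.41935484 285.5483871 ] [0.51865468 0.03194158] 0.09057906335553431 100.91110267752521
32 [369.5 305.5] [ 0.48394501 -0.13365766] 0.09254910065274745 -124.07634242239726
29 [303.27586207 316.4137931 ] [ 0.45989775 -0.00629241] 0.09128204494351289 146.2545235922391
31 [338.64516129 324.74193548] [ 0.44559861 -0.07466872] 0.0919155859327718 -168.91718028173116
```

Emit:
arm_command --commands '[[3.0, [2.7, -4.1, 0], -0.09], [3.0, [2.7, -4.1, 0], -0.09], [3.0, [2.7, -4.1, 0], -0.09], [3.0, [2.7, -4.1, 0], -0.09], [3.0, [2.7, -4.1, 0], -0.09], [3.0, [2.7, -4.1, 0], -0.09], [3.0, [2.7, -4.1, 0], -0.09], [3.0, [2.7, -4.1, 0], -0.09], [3.0, [2.7, -4.1, 0], -0.09], [3.0, [2.7, -4.1, 0], -0.09], [3.0, [2.7, -4.1, 0], -0.09], [3.0, [0, 0, 0], 0]]' --grip_force 25

```text
clock: 1.3
position: [0.4817, 0.0897, 0.2479]
ee_rot: [-0.7, 0.703, 0.089, -0.088]
contact_force: [-0.1, 1.0, -0.7]
width: 0.0299
```

```bash
sed -i 's/^o=.*/o=np.array([.5356,-.0575]); Y=70.45/' st.py
python3 - <<'E'
from st import *
s,p,R=st(); print("shift cm",(np.array([.5186,.0325])-p[:2])*100)
E
```

```text
t 1.3 p [0.4817 0.0897 0.2479] jawyaw 14.46 tooly [ 0.002 -0.003 -1.   ] w 0.0299 F [-0.1  1.  -0.7] q [ 0.04  0.15  1.68 -0.    1.31 -0.21] polar r 0.1568 phi 110.13
shift cm [ 3.69355099 -5.71802148]
```

Emit:
arm_command --commands '[[3.0, [1.9, -2.8, 0], -0.03], [3.0, [1.8, -2.9, 0], -0.035], [3.0, [0, 0, -4], 0], [3.0, [0, 0, -4], 0], [3.0, [0, 0, -4], 0], [3.0, [0, 0, 0], 0]]'

```text
clock: 1.9
position: [0.5104, 0.0384, 0.1234]
ee_rot: [0.705, -0.703, -0.065, 0.073]
contact_force: [-0.7, 0.0, -0.1]
width: 0.0299
```

Run:
```python
from st import *
st(); 
a=grab("top","1");b=grab("side","1"); crop(a,220,200,400,340,4.2,"c1.png"); crop(b,260,150,460,330,3.8,"c1s.png")
```

```text
t 1.9 p [0.5104 0.0384 0.1234] jawyaw 11.2 tooly [-0.013  0.001 -1.   ] w 0.0299 F [-0.7  0.  -0.1] q [-0.06  0.29  1.82  0.    1.04 -0.26] polar r 0.0991 phi 104.73
```

View pics/c1.png

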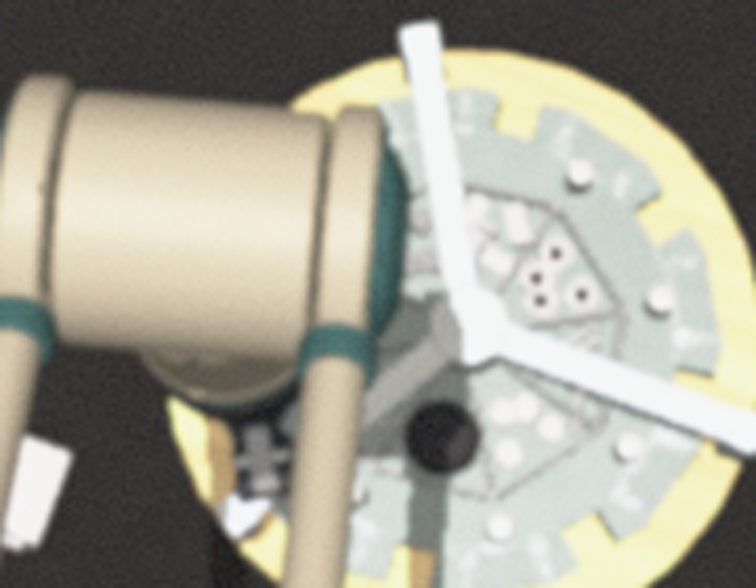

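View pics/c1s.png

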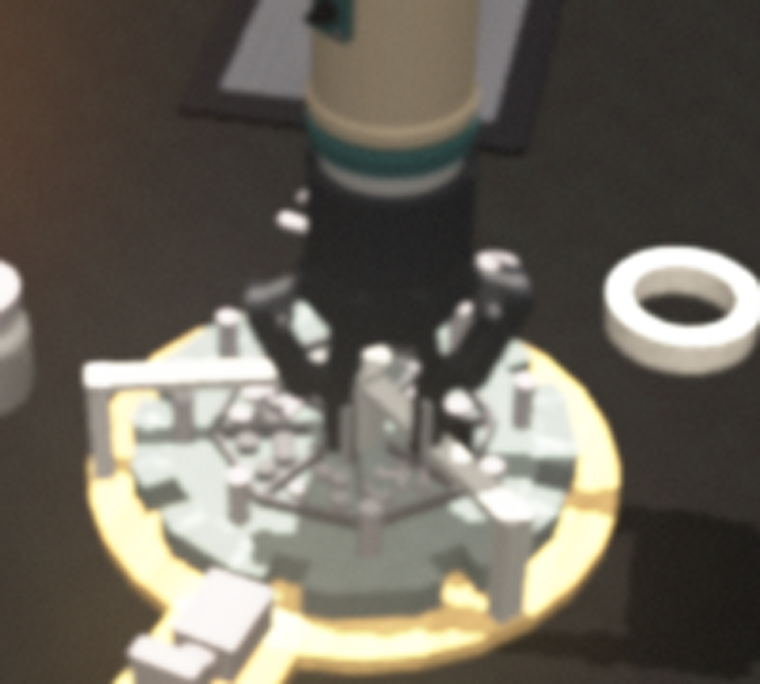

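Emit:
arm_command --commands '[[3.0, [0, 0, 0], 0], [3.0, [0, 0, 0], 0]]'

```text
clock: 2.2
position: [0.5169, 0.0379, 0.1306]
ee_rot: [-0.703, 0.704, 0.071, -0.067]
contact_force: [0.1, -0.3, 0.5]
width: 0.0304
```

Run:
```python
from st import *
s,p,R=st(); print("shift cm",(np.array([.5186,.0325])-p[:2])*100)
```

```text
t 2.2 p [0.5169 0.0379 0.1306] jawyaw 11.2 tooly [ 0.005 -0.    -1.   ] w 0.0304 F [ 0.1 -0.3  0.5] q [-0.06  0.29  1.81  0.    1.04 -0.26] polar r 0.0972 phi 101.08
shift cm [ 0.16768915 -0.53505582]
```

Emit:
arm_command --commands '[[3.0, [0.15, -0.5, 0], 0], [3.0, [0, 0, 0], 0], [3.0, [0, 0, -1.7], 0], [3.0, [0, 0, -1.7], 0], [3.0, [0, 0, -1.7], 0], [3.0, [0, 0, -1.5], 0], [3.0, [0, 0, 0], 0], [3.0, [0, 0, 0], 0], [3.0, [0, 0, 0], 0]]'

```text
clock: 3.1
position: [0.5177, 0.0326, 0.0633]
ee_rot: [-0.704, 0.704, 0.07, -0.068]
contact_force: [-0.2, -0.8, 0.3]
width: 0.0302
```

Run:
```python
from st import *
s,p,R=st(); b=grab("side","2"); crop(b,260,150,460,330,3.8,"c2s.png")
```

```text
t 3.1 p [0.5177 0.0326 0.0633] jawyaw 11.17 tooly [ 0.002 -0.    -1.   ] w 0.0302 F [-0.2 -0.8  0.3] q [-0.07  0.37  1.89  0.    0.88 -0.27] polar r 0.0919 phi 101.25
```

View pics/c2s.png

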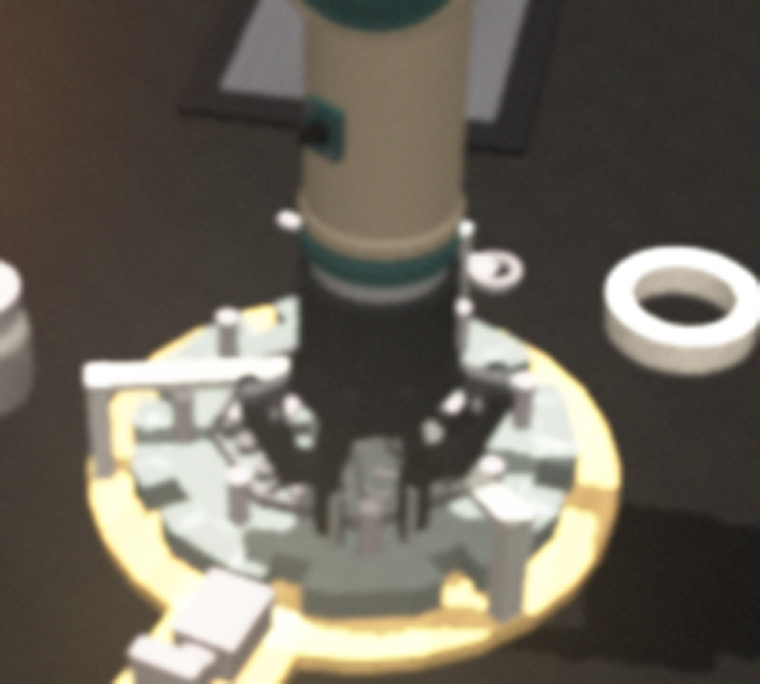

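The peg at crop (372,500) stands between the pads with clearance. The right knuckle is above and behind the spider arm. Now closing.

Emit:
arm_command --commands '[[1.0, [0, 0, 0], 0], [1.0, [0, 0, 0], 0], [1.0, [0, 0, 0], 0], [1.0, [0, 0, 0], 0]]' --grip_force 20

```text
clock: 3.55
position: [0.5175, 0.0327, 0.0631]
ee_rot: [-0.704, 0.704, 0.069, -0.068]
contact_force: [-0.7, 1.2, 6.1]
width: 0.0109
```

```bash
cat > arc.py <<'E'
from st import *
import sys
def arc(p,f0,f1,n):
    r=.092; c=o; L=[]
    pr=p[:2]
    for i in range(1,n+1):
        f=np.radians(f0+(f1-f0)*i/n); t=c+r*np.array([np.cos(f),np.sin(f)]); L.append(np.round((t-pr)*100,2)); pr=t
    print(L, "turn/row",np.radians((f1-f0)/n))
E
python3 - <<'E'
from arc import *
s,p,R=st(); arc(p,101,74.5,6)
E
```

```text
t 3.55 p [0.5175 0.0327 0.0631] jawyaw 11.18 tooly [ 0.002 -0.    -1.   ] w 0.0109 F [-0.7  1.2  6.1] q [-0.07  0.37  1.89  0.    0.88 -0.27] polar r 0.0920 phi 101.37
[array([0.76, 0.12]), array([0.71, 0.05]), array([ 0.71, -0.  ]), array([ 0.71, -0.06]), array([ 0.7 , -0.11]), array([ 0.69, -0.16])] turn/row -0.07708537529641622
```

Emit:
arm_command --commands '[[1.0, [0.75, 0.12, 0], -0.077], [1.0, [0.71, 0.05, 0], -0.077], [1.0, [0.71, 0, 0], -0.077], [1.0, [0.71, -0.06, 0], -0.077], [1.0, [0.7, -0.11, 0], -0.077], [1.0, [0.69, -0.16, 0], -0.077], [1.0, [0, 0, 0], 0], [1.0, [0, 0, 0], 0]]'

```text
clock: 4.35
position: [0.5607, 0.0306, 0.0631]
ee_rot: [-0.701, 0.701, -0.093, 0.095]
contact_force: [1.6, -1.8, 5.0]
width: 0.0109
```

Run:
```python
from arc import *
s,p,R=st(); arc(p,75,39,8); b=grab("side","3"); crop(b,260,150,460,330,3.8,"c3s.png")
```

```text
t 4.35 p [0.5607 0.0306 0.0631] jawyaw -15.26 tooly [ 0.003 -0.001 -1.   ] w 0.0109 F [ 1.6 -1.8  5. ] q [-0.07  0.42  1.8  -0.    0.92  0.2 ] polar r 0.0916 phi 74.10
[array([ 0.56, -0.14]), array([ 0.67, -0.27]), array([ 0.65, -0.32]), array([ 0.62, -0.37]), array([ 0.59, -0.42]), array([ 0.56, -0.46]), array([ 0.52, -0.5 ]), array([ 0.48, -0.54])] turn/row -0.07853981633974483
```

View pics/c3s.png

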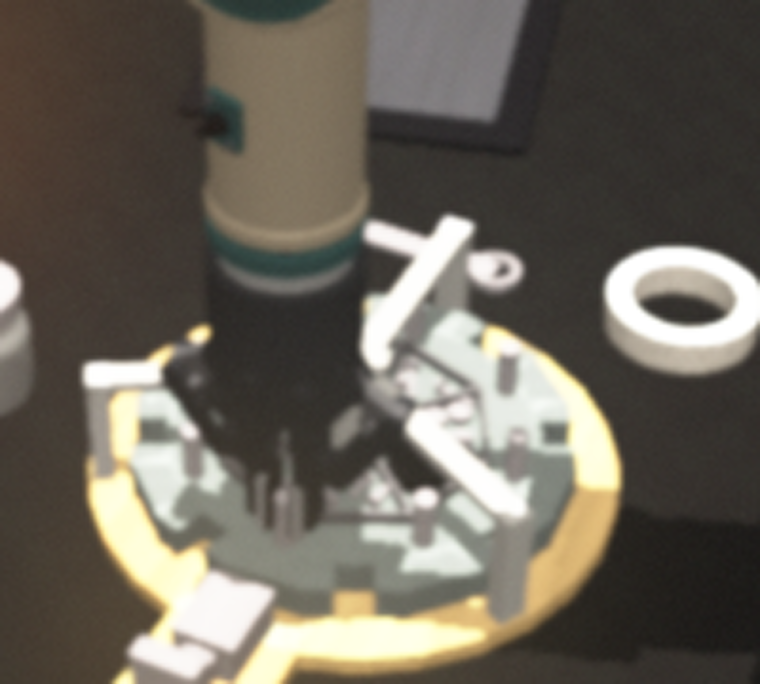

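Run:
```python
from arc import *
s,p,R=st(); arc(p,74.2,45.5,6)
```

```text
t 4.4 p [0.5606 0.0306 0.0631] jawyaw -15.26 tooly [ 0.003 -0.001 -1.   ] w 0.0111 F [ 1.1 -0.5  4.9] q [-0.07  0.42  1.8  -0.    0.92  0.2 ] polar r 0.0916 phi 74.15
[array([ 0.73, -0.2 ]), array([ 0.71, -0.3 ]), array([ 0.68, -0.36]), array([ 0.65, -0.41]), array([ 0.61, -0.47]), array([ 0.57, -0.51])] turn/row -0.08348491588706211
```

Emit:
arm_command --commands '[[1.0, [0.73, -0.2, 0], -0.083], [1.0, [0.71, -0.3, 0], -0.083], [1.0, [0.68, -0.36, 0], -0.083], [1.0, [0.65, -0.41, 0], -0.083], [1.0, [0.61, -0.47, 0], -0.083], [1.0, [0.57, -0.51, 0], -0.083], [1.0, [0, 0, 0], 0], [1.0, [0, 0, 0], 0], [3.0, [0, 0, 0], 0], [3.0, [0, 0, 0], 0], [3.0, [0, 0, 0], 0]]'

```text
clock: 5.5
position: [0.5986, 0.0088, 0.0619]
ee_rot: [-0.656, 0.656, -0.264, 0.263]
contact_force: [0.6, -0.2, -0.1]
width: 0.03
```

Run:
```python
from arc import *
s,p,R=st()
```

```text
t 5.5 p [0.5986 0.0088 0.0619] jawyaw -43.82 tooly [-0.001  0.    -1.   ] w 0.03 F [ 0.6 -0.2 -0.1] q [-0.1   0.47  1.71  0.    0.97  0.66] polar r 0.0914 phi 46.47
```

Emit:
arm_command --commands '[[3.0, [0, 0, 3.5], 0], [3.0, [0, 0, 3.5], 0], [3.0, [0, 0, 0], 0], [3.0, [-1.09, 0.43, 0], 0.13], [3.0, [-1.09, 0.43, 0], 0.13], [3.0, [-1.09, 0.43, 0], 0.13], [3.0, [-1.09, 0.43, 0], 0.13], [3.0, [-1.09, 0.43, 0], 0.13], [3.0, [-1.09, 0.43, 0], 0.13], [3.0, [0, 0, 0], 0], [3.0, [0, 0, 0], 0]]'

```text
clock: 6.6
position: [0.5337, 0.0344, 0.132]
ee_rot: [-0.707, 0.707, 0.005, -0.004]
contact_force: [-0.2, -0.7, 0.1]
width: 0.0303
```

Run:
```python
from arc import *
s,p,R=st(); b=grab("side","4"); crop(b,260,150,460,330,3.8,"c4s.png")
```

```text
t 6.6 p [0.5337 0.0344 0.132 ] jawyaw 0.73 tooly [ 0. -0. -1.] w 0.0303 F [-0.2 -0.7  0.1] q [-0.07  0.31  1.77 -0.    1.06 -0.08] polar r 0.0919 phi 91.17
```

View pics/c4s.png

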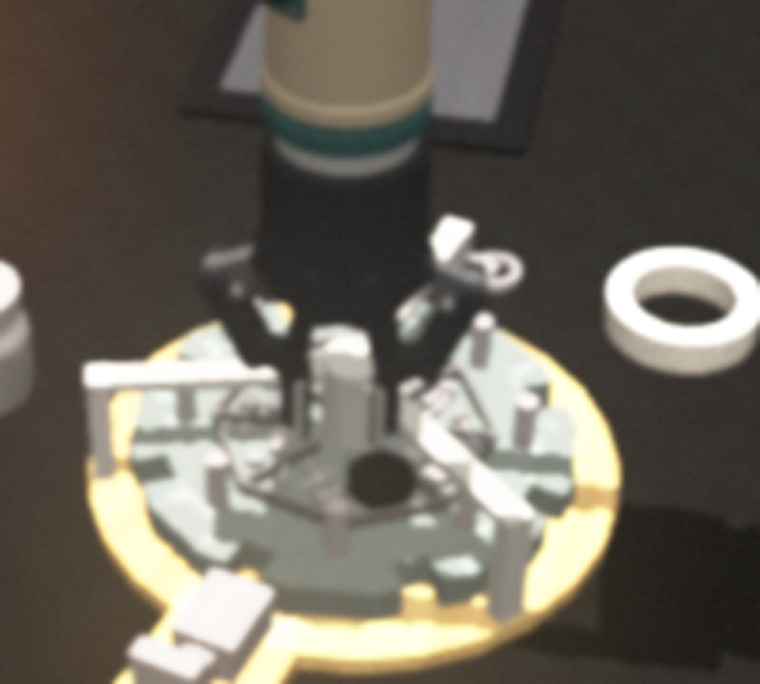

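Emit:
arm_command --commands '[[3.0, [0, 0, -1.7], 0], [3.0, [0, 0, -1.7], 0], [3.0, [0, 0, -1.7], 0], [3.0, [0, 0, -1.8], 0], [3.0, [0, 0, 0], 0], [3.0, [0, 0, 0], 0], [1.0, [0, 0, 0], 0], [1.0, [0, 0, 0], 0], [1.0, [0, 0, 0], 0], [1.0, [0, 0, 0], 0]]'

```text
clock: 7.65
position: [0.5346, 0.0342, 0.0643]
ee_rot: [-0.707, 0.707, 0.006, -0.004]
contact_force: [0.7, -0.7, 2.7]
width: 0.0111
```

Run:
```python
from arc import *
s,p,R=st(); arc(p,91.4,47.9,10)
```

```text
t 7.65 p [0.5346 0.0342 0.0643] jawyaw 0.85 tooly [ 0.003 -0.    -1.   ] w 0.0111 F [ 0.7 -0.7  2.7] q [-0.07  0.39  1.85 -0.    0.9  -0.08] polar r 0.0918 phi 90.61
[array([0.57, 0.01]), array([ 0.7 , -0.06]), array([ 0.69, -0.11]), array([ 0.68, -0.17]), array([ 0.66, -0.22]), array([ 0.65, -0.27]), array([ 0.62, -0.32]), array([ 0.6 , -0.36]), array([ 0.57, -0.41]), array([ 0.54, -0.45])] turn/row -0.07592182246175334
```

Emit:
arm_command --commands '[[1.0, [0.57, 0.01, 0], -0.075], [1.0, [0.7, -0.06, 0], -0.075], [1.0, [0.69, -0.11, 0], -0.075], [1.0, [0.68, -0.17, 0], -0.075], [1.0, [0.66, -0.22, 0], -0.075], [1.0, [0.65, -0.27, 0], -0.075], [1.0, [0.62, -0.32, 0], -0.075], [1.0, [0.6, -0.36, 0], -0.075], [1.0, [0.57, -0.41, 0], -0.075], [1.0, [0.54, -0.45, 0], -0.075], [1.0, [0, 0, 0], 0], [1.0, [0, 0, 0], 0]]'

```text
clock: 8.85
position: [0.5969, 0.01, 0.0643]
ee_rot: [-0.66, 0.66, -0.253, 0.254]
contact_force: [-0.6, -2.9, 5.9]
width: 0.0108
```

Run:
```python
from arc import *
s,p,R=st(); b=grab("side","5"); crop(b,260,200,440,330,4.2,"c5s.png")
a=grab("top","5");crop(a,220,200,400,340,4.2,"c5.png")
```

```text
t 8.85 p [0.5969 0.01   0.0643] jawyaw -42.03 tooly [ 0.002 -0.001 -1.   ] w 0.0108 F [-0.6 -2.9  5.9] q [-0.1   0.46  1.71 -0.    0.96  0.64] polar r 0.0912 phi 47.73
```

View pics/c5s.png

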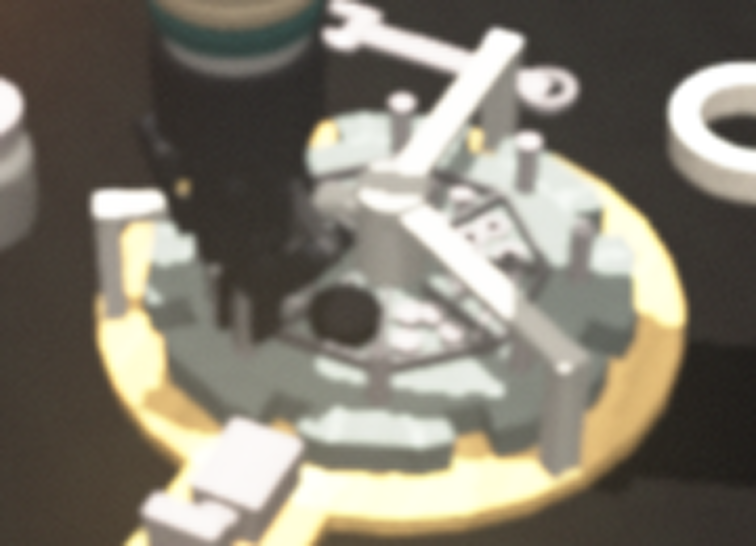

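View pics/c5.png

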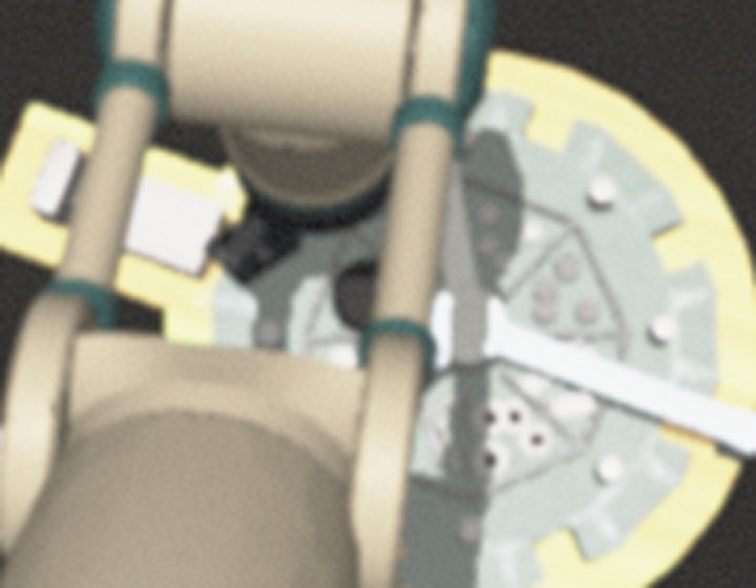

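Emit:
arm_command --commands '[[3.0, [0, 0, 0], 0], [3.0, [0, 0, 0], 0], [3.0, [0, 0, 0], 0], [3.0, [0, 0, 3], 0], [3.0, [0, 0, 4], 0], [3.0, [0, 0, 2], 0], [1.0, [0.3, 3.1, 0], 0.08], [0.5, [0.3, 3.1, 0], 0.08], [0, [0.3, 3.1, 0], 0.08], [0, [0.4, 3.0, 0], 0.08], [0, [0.4, 3.0, 0], 0.07], [0, [0, 0, 0], 0]]'

```text
clock: 10.15
position: [0.6134, 0.1677, 0.1529]
ee_rot: [0.698, -0.696, 0.12, -0.12]
contact_force: [-0.6, 0.0, -0.2]
width: 0.0
```

Run:
```python
from arc import *
s,p,R=st(); 
d=grab("top","6");crop(d,180,190,400,350,3.5,"c6.png");b=grab("side","6");crop(b,240,200,460,360,3.5,"c6s.png")
for d in(d,b):
  W=cloud(d)
  r=np.hypot(W[...,0]-o[0],W[...,1]-o[1]);m=((W[...,2]>.055)&(W[...,2]<.073)&(r>.08)&(r<.104)).astype(np.uint8)
  n,l,stt,c=cv2.connectedComponentsWithStats(m)
  for i in range(1,n):
    if stt[i,4]>12:
        q=ray(d,[c[i]],.066)[0,:2]; f=np.degrees(np.arctan2(*(q-o)[::-1])); print(stt[i,4],c[i].round(1),np.linalg.norm(q-o).round(4),f.round(2),"err",((f-47.95+22.5)%45-22.5).round(2))
```

```text
t 10.15 p [0.6134 0.1677 0.1529] jawyaw -19.51 tooly [ 0.     0.002 -1.   ] w 0.0 F [-0.6  0.  -0.2] q [0.16 0.43 1.51 0.   1.2  0.5 ] polar r 0.2383 phi 70.94
30 [330. 232.] 0.0912 1.88 err -1.07
32 [297.4 245.8] 0.0909 47.07 err -0.88
36 [363.1 244.9] 0.0916 -42.99 err -0.94
34 [377.8 277.3] 0.0919 -87.72 err -0.67
34 [283.6 278.7] 0.0916 92.23 err -0.72
31 [298.1 312.2] 0.0915 137.85 err -0.1
33 [365.1 310.9] 0.0921 -132.6 err -0.55
30 [331.7 325.5] 0.0918 -177.64 err -0.59
37 [355.5 225.6] 0.0843 -87.8 err -0.75
39 [324.5 232.1] 0.0856 -39.22 err 2.83
37 [385.5 234.9] 0.0863 -136.09 err -4.04
39 [398.6 255.6] 0.0919 178.08 err -4.87
43 [350.4 284.5] 0.0977 92.51 err -0.44
```

View pics/c6.png

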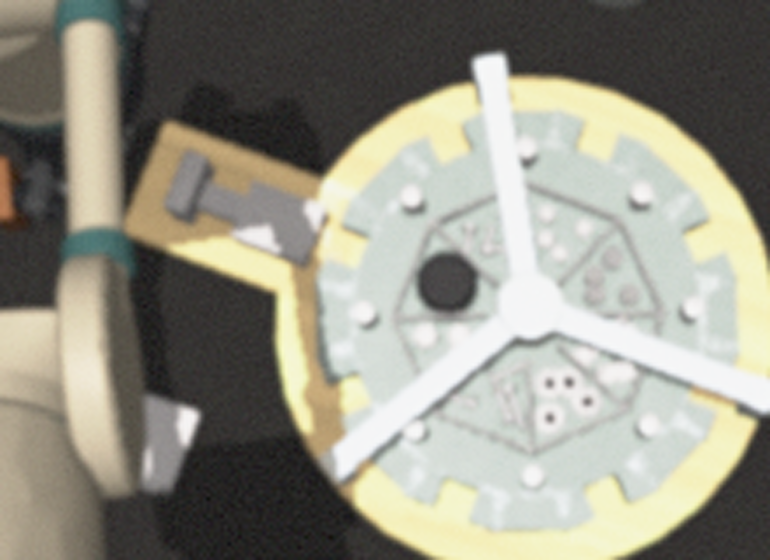

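View pics/c6s.png

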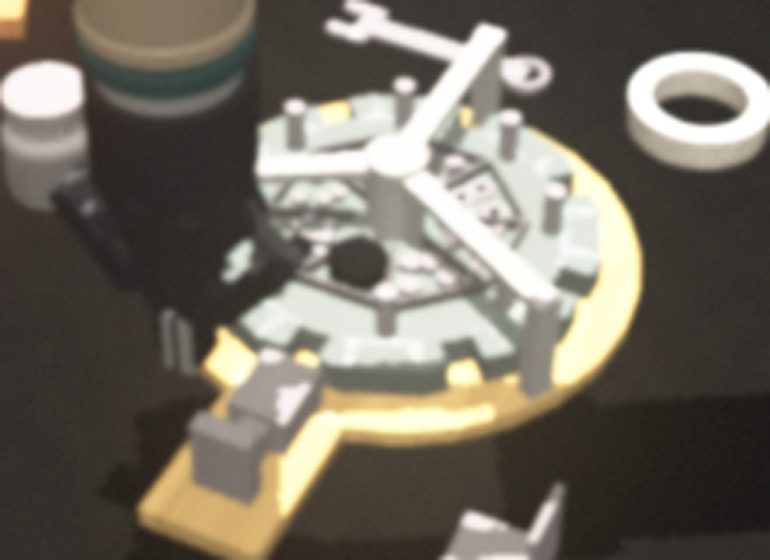

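Carousel error from eight pegs averages −0.7° (0.012 rad), within the centring range. The knob's bin faces the bolt. Next I'll go down behind the tail.

Emit:
arm_command --commands '[[0, [0.18, -0.05, -2], 0], [0, [0, 0, -2.5], 0], [0, [0, 0, -2.5], 0], [0, [0, 0, -2], 0], [0, [0, 0, -1.7], 0], [0, [0, 0, 0], 0], [0, [0, 0, 0], 0], [0, [0, 0, 0], 0]]'

```text
clock: 11.05
position: [0.6161, 0.1628, 0.0475]
ee_rot: [0.697, -0.696, 0.121, -0.122]
contact_force: [0.3, 0.0, 0.5]
width: -0.0003
```

Run:
```python
from arc import *
s,p,R=st(); u=np.array([np.cos(np.radians(Y)),np.sin(np.radians(Y))]); v=p[:2]-o; print("along",v@u,"lat",v@[-u[1],u[0]],"unit",u)
b=grab("side","7");crop(b,240,200,460,360,3.5,"c7s.png")
```

```text
t 11.05 p [0.6161 0.1628 0.0475] jawyaw -19.81 tooly [ 0.002  0.    -1.   ] w -0.0003 F [0.3 0.  0.5] q [ 0.15  0.53  1.64 -0.    0.98  0.5 ] polar r 0.2346 phi 69.93
along 0.23455312412255727 lat -0.0021284153865801583 unit [0.33462934 0.94234983]
```

View pics/c7s.png

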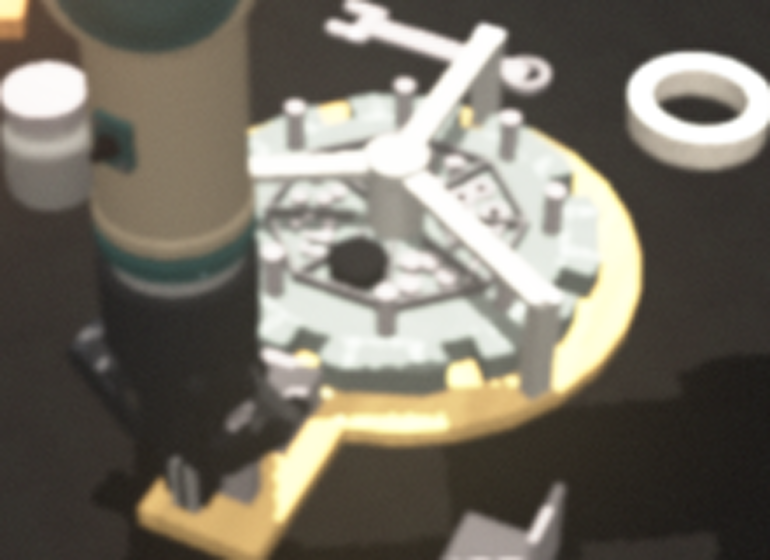

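Emit:
arm_command --commands '[[0, [-0.18, 0.06, 0], 0], [0, [-0.1, -0.28, 0], 0], [0, [-0.1, -0.28, 0], 0], [0, [-0.1, -0.28, 0], 0], [0, [-0.1, -0.28, 0], 0], [0, [-0.07, -0.19, 0], 0], [0, [-0.07, -0.19, 0], 0], [0, [0, 0, 0], 0]]'

```text
clock: 11.9
position: [0.6082, 0.1487, 0.0465]
ee_rot: [0.697, -0.697, 0.121, -0.122]
contact_force: [1.7, 1.5, 0.5]
width: 0.0001
```

```bash
cat > al.py <<'E'
from arc import *
s,p,R=st(); u=np.array([np.cos(np.radians(Y)),np.sin(np.radians(Y))]); v=p[:2]-o; print("along",v@u,"lat",v@[-u[1],u[0]],"F along",s["contact_force"][:2]@u)
E
python3 al.py
```

```text
t 11.9 p [0.6082 0.1487 0.0465] jawyaw -19.78 tooly [ 0.001  0.    -1.   ] w 0.0001 F [1.7 1.5 0.5] q [ 0.13  0.52  1.66 -0.    0.96  0.47] polar r 0.2186 phi 70.60
along 0.21864634819503403 lat 0.0005867576859393907 F along 1.9375625080225514
```

Emit:
arm_command --commands '[[0, [-0.07, -0.19, 0], 0], [0, [-0.07, -0.19, 0], 0], [0, [-0.07, -0.19, 0], 0], [0, [-0.07, -0.19, 0], 0], [0, [0, 0, 0], 0]]'

```text
clock: 12.4
position: [0.6052, 0.141, 0.0465]
ee_rot: [-0.697, 0.697, -0.121, 0.122]
contact_force: [1.1, 1.7, 1.4]
width: -0.0002
```

```bash
python3 al.py
```

```text
t 12.4 p [0.6052 0.141  0.0465] jawyaw -19.77 tooly [ 0. -0. -1.] w -0.0002 F [1.1 1.7 1.4] q [ 0.12  0.51  1.67 -0.    0.96  0.46] polar r 0.2103 phi 70.67
along 0.21033195871168098 lat 0.0007979739292088148 F along 1.9709620307875229
```

Emit:
arm_command --commands '[[0, [-0.05, -0.14, 0], 0], [0, [-0.05, -0.14, 0], 0], [0, [-0.05, -0.14, 0], 0], [0, [-0.05, -0.14, 0], 0], [0, [0, 0, 0], 0]]'

```text
clock: 12.9
position: [0.6032, 0.1354, 0.0464]
ee_rot: [-0.697, 0.697, -0.121, 0.121]
contact_force: [1.7, 2.6, 1.8]
width: 0.0001
```

```bash
python3 al.py
```

```text
t 12.9 p [0.6032 0.1354 0.0464] jawyaw -19.77 tooly [ 0. -0. -1.] w 0.0001 F [1.7 2.6 1.8] q [ 0.11  0.51  1.68 -0.    0.95  0.45] polar r 0.2044 phi 70.70
along 0.2044191230532696 lat 0.0008890209231068118 F along 3.0221114908974895
```

Free travel so far. About 4 mm is left, so I'll take 1 mm steps.

Emit:
arm_command --commands '[[0, [-0.03, -0.1, 0], 0], [0, [-0.03, -0.09, 0], 0], [0, [-0.03, -0.1, 0], 0], [0, [0, 0, 0], 0]]'

```text
clock: 13.3
position: [0.6022, 0.1326, 0.0463]
ee_rot: [-0.697, 0.697, -0.121, 0.121]
contact_force: [1.1, 2.5, 2.3]
width: -0.0002
```

```bash
python3 al.py
```

```text
t 13.3 p [0.6022 0.1326 0.0463] jawyaw -19.77 tooly [-0. -0. -1.] w -0.0002 F [1.1 2.5 2.3] q [ 0.1   0.51  1.68 -0.    0.95  0.45] polar r 0.2015 phi 70.69
along 0.2014550758872642 lat 0.0008383431110985081 F along 2.7076120283691725
```

Emit:
arm_command --commands '[[0, [-0.02, -0.05, 0], 0], [0, [-0.02, -0.05, 0], 0], [0, [0, 0, 0], 0]]'

```text
clock: 13.6
position: [0.6019, 0.1317, 0.0463]
ee_rot: [-0.697, 0.697, -0.121, 0.121]
contact_force: [-0.2, 2.6, 3.0]
width: 0.0001
```

```bash
python3 al.py
```

```text
t 13.6 p [0.6019 0.1317 0.0463] jawyaw -19.77 tooly [-0. -0. -1.] w 0.0001 F [-0.2  2.6  3. ] q [ 0.1   0.51  1.69 -0.    0.95  0.45] polar r 0.2005 phi 70.70
along 0.20048997652380715 lat 0.000876542869880562 F along 2.3460244488730693
```

Emit:
arm_command --commands '[[0, [-0.02, -0.05, 0], 0], [0, [-0.02, -0.05, 0], 0], [0, [0, 0, 0], 0]]'

```text
clock: 13.9
position: [0.6017, 0.1312, 0.0464]
ee_rot: [0.697, -0.696, 0.121, -0.122]
contact_force: [1.4, 4.6, 1.0]
width: 0.0
```

```bash
python3 al.py
```

```text
t 13.9 p [0.6017 0.1312 0.0464] jawyaw -19.78 tooly [ 0.001  0.001 -1.   ] w 0.0 F [1.4 4.6 1. ] q [0.1  0.5  1.69 0.   0.95 0.45] polar r 0.1999 phi 70.69
along 0.19991999957796236 lat 0.0008223446113802262 F along 4.796052613198841
```

Emit:
arm_command --commands '[[0, [-0.02, -0.05, 0], 0], [0, [0, 0, 0], 0]]'

```text
clock: 14.1
position: [0.6017, 0.1311, 0.0463]
ee_rot: [0.697, -0.696, 0.121, -0.122]
contact_force: [2.3, 5.4, 0.8]
width: 0.0
```

Emit:
arm_command --commands '[[0, [-0.02, -0.05, 0], 0], [0, [0, 0, 0], 0]]'

```text
clock: 14.3
position: [0.6017, 0.1311, 0.0464]
ee_rot: [0.697, -0.696, 0.121, -0.122]
contact_force: [2.6, 7.1, -0.8]
width: 0.0003
```

```bash
python3 al.py
```

```text
t 14.3 p [0.6017 0.1311 0.0464] jawyaw -19.81 tooly [ 0.001  0.002 -1.   ] w 0.0003 F [ 2.6  7.1 -0.8] q [0.1  0.5  1.69 0.   0.95 0.44] polar r 0.1999 phi 70.69
along 0.1998644405032309 lat 0.0008357192008171652 F along 7.524275383413316
```

Hard stop at 7.5 N, nose at about 105 mm. Now I'll back off, lift and check.

Emit:
arm_command --commands '[[0, [0.1, 0.28, 0], 0], [0, [0.3, 0.9, 0], 0], [0, [0.4, 1.1, 0], 0], [0, [0, 0, 2], 0], [0, [0, 0, 4], 0], [0, [0, 0, 4], 0], [0, [-2, 3, 2], 0], [0, [-2, 3, 0], 0], [0, [-2, 3, 0], 0], [0, [-2, 3, 0], 0], [0, [0, 0, 0], 0], [0, [0, 0, 0], 0]]'

```text
clock: 15.5
position: [0.5288, 0.2733, 0.1663]
ee_rot: [-0.696, 0.697, -0.12, 0.121]
contact_force: [0.1, -0.6, -0.4]
width: -0.0002
```

Run:
```python
from arc import *
s,p,R=st(); 
d=grab("top","8");crop(d,180,190,400,350,3.5,"c8.png");b=grab("side","8");crop(b,240,200,460,360,3.5,"c8s.png")
W=cloud(d)
r=np.hypot(W[...,0]-o[0],W[...,1]-o[1]);m=((W[...,2]>.055)&(W[...,2]<.073)&(r>.08)&(r<.104)).astype(np.uint8)
n,l,stt,c=cv2.connectedComponentsWithStats(m)
for i in range(1,n):
    if stt[i,4]>12:
        q=ray(d,[c[i]],.066)[0,:2]; f=np.degrees(np.arctan2(*(q-o)[::-1])); print(np.linalg.norm(q-o).round(4),"err",((f-47.95+22.5)%45-22.5).round(2))
u=np.array([np.cos(np.radians(Y)),np.sin(np.radians(Y))]);V=(W[...,:2]-o);a=V@u;l=V@np.array([-u[1],u[0]])
k=(abs(l)<.025)&(a>.16)&(a<.235)&(W[...,2]>.052)&(W[...,2]<.066)
vv,uu=np.nonzero(k);B=ray(d,np.c_[uu,vv],.059)[:,:2]-o
print("tail mid along",len(B),(B@u).mean(),(B@u).min(),(B@u).max(),"nose",(B@u).mean()-.077, "z",np.median(W[k][:,2]))
```

```text
t 15.5 p [0.5288 0.2733 0.1663] jawyaw -19.63 tooly [ 0.    -0.001 -1.   ] w -0.0002 F [ 0.1 -0.6 -0.4] q [ 0.36  0.36  1.59 -0.    1.19  0.7 ] polar r 0.3309 phi 91.19
0.0916 err -0.91
0.0911 err -0.72
0.0917 err -0.9
0.0919 err -0.64
0.0916 err -0.72
0.0914 err -0.2
0.0919 err -0.75
0.0918 err -0.59
tail mid along 139 0.18109348957264026 0.17338341026601647 0.18860456039440118 nose 0.10409348957264027 z 0.05887720990336258
```

View pics/c8.png

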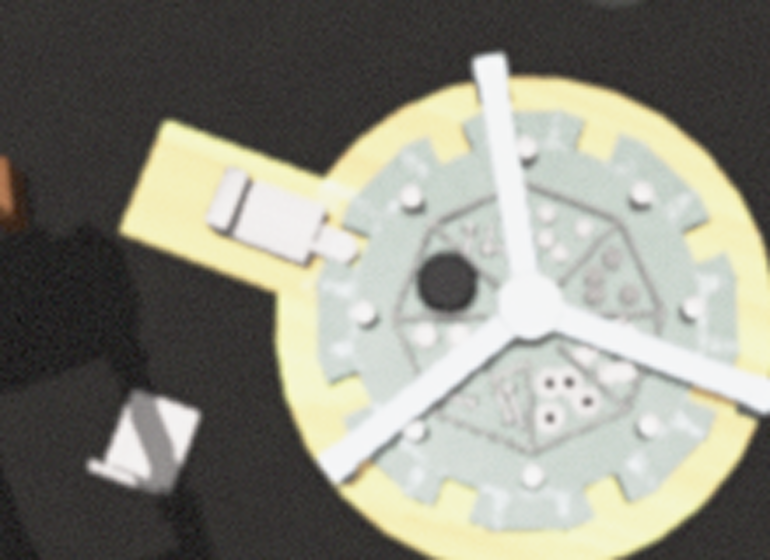

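View pics/c8s.png

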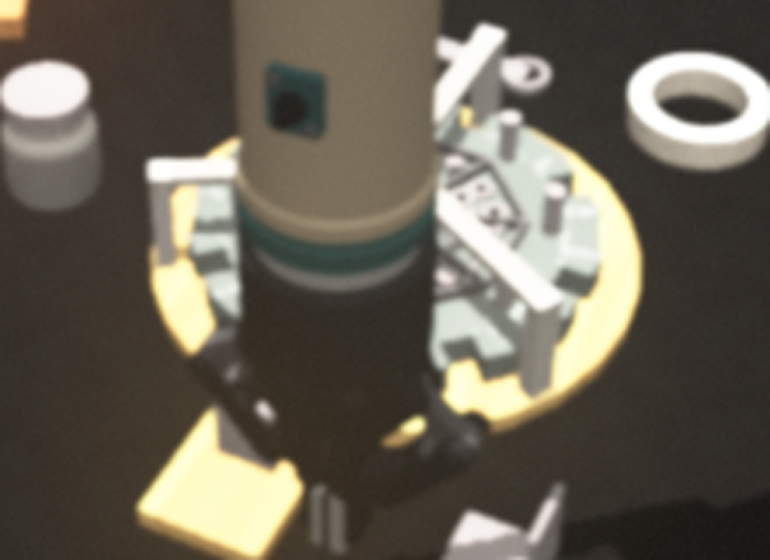

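The bolt is home: its nose is in the knob bin's notch at crop (345,245), and the tail sits against the guide at (230,205). The robot touches nothing, and the bystanders are in place.

```bash
python3 -c "
from rig import manip
print(manip.sign_off())"
```

```text
the job is handed in; nothing more can be done
None
```

I turned the carousel clockwise about 98° (from about 1.71 rad down to about 0) by gripping two of its pegs in turn, so the knob's bin faces the bolt. Then I pushed the bolt's tail from behind until it stopped hard, with at most about 7.5 N on the wrist. I handed the job in at about 15.6 s of the 72 s limit.

**Last checks:**
- **Carousel:** the eight pegs put it about −0.7° (0.012 rad) from facing the bolt.
- **Bolt:** the camera puts the nose at about 104 mm and the fingertip position at about 105 mm, against 105 mm fully home. They disagree by about 1 mm, which is within calibration. The tail top measured 59 mm high, as expected.
- **Surroundings:** the wrist force was near zero with the gripper clear. The jar, tape, wrench and bracket looked unmoved in the pictures, though I did not measure them.

The side camera's peg angles scattered by up to 5° because the pegs were only partly visible there, so I used the top view. No check failed.

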